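# Clamp a furniture leg and set the clamp's air valve

### The job

Get the air clamp ready for carving: first slide the steel jaw with the blue post along the bed until it presses the wooden leg squarely and snugly against the green fixed jaw, firmly but without crushing it. Then turn the red lever of the air valve from its nearly shut position to the yellow mark on the dial, so that the lever lies right over the mark, and leave clamp and valve that way. Do not disturb the mallet, the gouge or the tin.

Things in the scene. Friction and masses are not known exactly. Their poses are not given: they have to be found in the camera images.
- clamp: air clamp fixed to the bench (its place and yaw vary): green bed 260 x 160 x 20 mm, top at z = 20 mm. Origin on the bench under the bed, 5 mm towards +x of the bed's middle. Its x axis is the slide direction, from the sliding jaw to the fixed jaw; y runs along the jaws; z up
- fixed_jaw: green fixed jaw at the clamp's +x end, 32 mm thick in x, 150 mm wide in y, 55 mm high, its top 75 mm above the bench. Origin at the foot of its clamping face (which looks to the clamp's -x), at x = +80 mm in the clamp's frame, z = 20 mm
- jaw: steel sliding jaw, 32 x 150 x 55 mm (x, y, z), top 75 mm above the bench, sliding along the clamp's x with about 3 N of friction; it stays where it is left. Origin at the foot of its clamping face (which looks to +x), at x = -75 mm in the clamp's frame when fully open; snug on the leg it is at about x = +32 mm.
- jaw_grip (a point): middle of the free part of the jaw's upright blue hand post, 24 x 24 mm and 50 mm tall, in the middle of the jaw's top; 105 mm above the bench (the post ends 125 mm above the bench, its foot is at 75 mm, its axis 16 mm behind the clamping face); axes as the clamp's
- blank: loose brown wooden furniture leg, 180 mm long with square ends 48 x 48 mm (42 mm long each) and a turned middle, 0.28 kg, lying across the clamp bed between the jaws, a little skew and 4 to 26 mm short of the fixed jaw. Origin in the middle of its underside (z = 20 mm), y axis along its length
- valve: air valve fixed to the bench (its place and yaw vary): brass pipe under a square dark dial plate 190 x 190 mm whose top is 64 mm above the bench. Origin on the bench under the plate's middle, z up. The lever's axis of rotation is vertical at x = +60 mm, y = -60 mm in this frame
- lever (a joint): opening angle of the valve lever in rad: 0 = shut (lever points to the valve's -x), it grows clockwise seen from above, to 1.57 = fully open (lever points to the valve's +y); starts at 0 to 0.25; about 0.3 N m of friction, stays where it is left
- lever_grip (a point): grip point in the red sleeve of the lever, 95 mm out from the axis of rotation, 98 mm above the bench. The sleeve is 18 mm wide, 18 mm high and reaches from 50 to 125 mm from the axis. x axis: along the lever, outward from the axis; z up
- setmark: yellow strip on the dial plate, 9 mm wide, lying radially from 56 to 151 mm from the lever's axis (its outer 26 mm stay visible beyond the lever's end), 65 mm above the bench; it does not move. Origin on the lever's axis of rotation at bench height; its x axis points along the strip, outward. It marks the wanted lever direction, 0.55 to 1.25 rad from shut
- mallet: loose wooden carver's mallet lying on the bench, head 110 x 70 x 64 mm, round handle 160 mm; bystander. Origin under the inner face of the head, handle towards its -x
- gouge: loose carving gouge, 230 mm long, dark wooden handle and dark steel blade, lying on the bench; bystander. Origin under its middle
- tin: closed brass-coloured wax tin, 68 mm across, 75 mm high, standing on the bench; bystander. Origin at the centre of its underside
There are look-alikes about, which are no part of the job. There is more than one size of the blank; the job needs the largest.

How it is judged:
By the outcome, as a careful person would: the job done as asked, in the order asked, and still so for the second after the job is handed in, with the robot touching nothing.
It also fails if it takes over 51 s, if anything falls off the work surface, if the arm or the gripper's body presses on something with over 40 N, if the wrist force passes 120 N, or if a joint passes its speed limit or range.

### The arm

A 6-joint arm with a two-finger parallel gripper is mounted at the origin on the work surface. World frame = base frame: x ahead of the robot, y to its left, z up, the work surface at z = 0. Lengths are in m, angles in rad, forces in N, time in s.
With the tool pointing down it reaches from about 0.375 to 0.9 m from the base axis. Payload 3.1 kg.
Tool frame: the origin (TCP) lies on the centre line of the jaws, within the pads' length; the fingertips stand 11 mm ahead of it and the grasp point (between the pads) lies 8 mm behind it; x points along the fingers, y is the direction in which the jaws open and shut, and the axes are right-handed (so a half turn about x gives the same grasp; the last joint's range is limited). The gripper opens to 87 mm and grips with 3 to 60 N. Pads are 19 mm wide; open, the fingers measure 117 mm over their backs; the gripper's body (75 mm by 190 mm) begins 51 mm behind the grasp point.
Start: joints at [-1.528, 0.527, 1.433, -0, 1.181, -0.178], TCP at [0.138, -0.61, 0.207] pointing down, gripper open.
Joint ranges: [-3.08, 3.08], [-0.75, 2.2], [0.22, 2.44], [-1.43, 4.57], [0, 2.65], [-2.85, 2.85]. Speed limits (rad/s): [2.79, 2.79, 3.14, 3.14, 3.14, 3.14].

### API

Orientations are given as a unit quaternion [x, y, z, w].
In Python, from rig import robot, camera, camera_info gives the robot as it stands.
- The arm moves only by the shell command python3 -m inch 'ROWS' [FORCE]. ROWS is JSON, a list that holds one entry, the list of rows, each a list of 5 numbers: the shift along the tool's x, y, z in cm, then the turn about the tool's x in rad, then the opening, from 0 (shut) to 1 (fully open). A call has 1 to 8 rows; each row shifts and turns the pose as measured when the row begins, along the tool's axes as they then stand; what a row does not reach is not made up. A row lasts 1/12 s, in which the tool goes at most 41.7 mm and 7.16 degrees, less where a joint would pass 70% of its speed; a pose out of reach is approached as far as the arm can. A call with a gripper value outside its range is refused whole. The fingers move at their own pace and stop on an object; FORCE is the grip in N (left out, the last holds). Time passes only in rows, so rows that do not move let the fingers close. It gives the time, the measured TCP pose, the force and the opening at its end, in the units of the state.
- robot.get_obs(): the state, without advancing time (a new reading comes with each control period).
- camera(name): name is "scene" or "top"; returns the picture (480x640x3 uint8, red, green, blue); there is no depth.
- camera_info(name): a dict with "camera_matrix" (3x3 intrinsics, pixels), "dist" ([k1, k2, p1, p2, k3] as OpenCV has them; the pictures are not rectified), "rvec" (rotation vector, rad) and "tvec" (3), from world to camera coordinates, as OpenCV has them. Camera axes: x right, y down, z forward; pixel columns grow to the right and rows downward; lengths in m; the calibration is good to about 2 mm. A picture is of the moment at which its call begins. camera_info takes no time and is no camera call.
- robot.hand_in(): hands the job in, once; it reports no verdict.
The state is a dict: "time": time; "q": joint angles; "joint_velocities": joint speeds; "joint_torque": joint torques, N m; "position": TCP position; "tool_rot": TCP orientation; "ft_force": force on the tool from outside, world axes, zero at the start; "moment": the same for the moment, N m; "grip_width": finger opening in m.
Only numpy, scipy, OpenCV 4.12 (cv2) and the standard library are available. Lean on these libraries where they do the work, as an engineer would, in place of code of your own. Each camera call takes 0.05 s, during which the arm holds its last target. There are 200 camera calls.

## Working session

There is one attempt and no reset: what is moved stays moved. The work goes in short steps, Python scripts to look and compute and a shell command to move; the robot and the scene stay as the last step left them, time stands still between calls to the robot, and variables do not carry over. Pictures are saved under pics/ and viewed, about 8 in all and at most 12, crops included, and the job is handed in when it is done.

```bash
mkdir -p pics; ls; python3 - <<'E'
from rig import robot,camera,camera_info
import cv2
for n in("top","scene"):
    cv2.imwrite(f"pics/{n}0.png",camera(n)[:,:,::-1]); print(n,camera_info(n))
o=robot.get_obs(); print(o)
E
```

```text
pics
top {'camera_matrix': array([[488.00968893,   0.        , 315.43700661],
       [  0.        , 488.00968893, 246.37577307],
       [  0.        ,   0.        ,   1.        ]]), 'dist': array([0.01179023, 0.        , 0.        , 0.        , 0.        ]), 'rvec': array([ 2.24978094, -1.9605515 ,  0.20270877]), 'tvec': array([-0.10147171,  0.5610724 ,  1.05670642])}
scene {'camera_matrix': array([[622.35694949,   0.        , 329.87643731],
       [  0.        , 622.35694949, 238.89735013],
       [  0.        ,   0.        ,   1.        ]]), 'dist': array([-0.16501246,  0.        ,  0.        ,  0.        ,  0.        ]), 'rvec': array([ 0.99013403,  2.32784705, -1.146705  ]), 'tvec': array([ 0.42846325, -0.16055847,  1.4897838 ])}
{'time': 0.1, 'q': array([-1.52748665e+00,  5.28364041e-01,  1.43377642e+00, -4.55146922e-05,
        1.18141222e+00, -1.78482867e-01]), 'joint_velocities': array([-1.21580395e-03, -3.29266932e-03, -4.27410361e-03, -5.03278820e-04,
       -1.54823123e-05,  2.30515519e-03]), 'joint_torque': array([-5.37683331e-05, -4.40986061e+01, -1.77151144e+01,  6.35189912e-02,
        5.34148165e-02, -3.87946579e-05]), 'position': array([ 0.13748181, -0.60897803,  0.20627444]), 'tool_rot': array([ 0.70279418,  0.07895332, -0.70273027,  0.07756853]), 'ft_force': array([0.76393971, 0.40178483, 0.05239096]), 'moment': array([ 0.01146009, -0.00039589,  0.00374817]), 'grip_width': 0.08709300294016467}
```

View pics/top0.png

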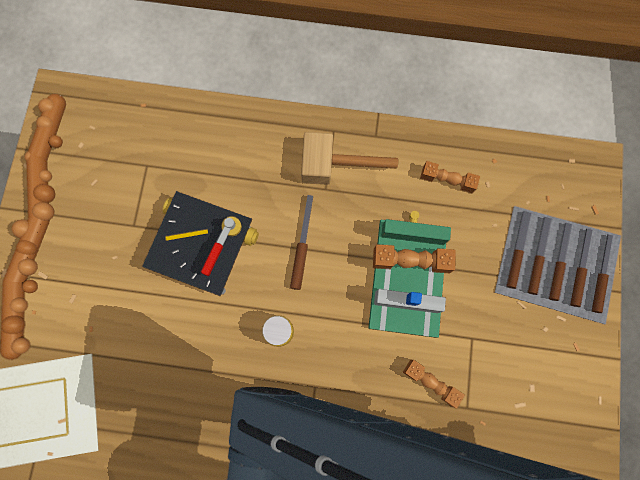

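View pics/scene0.png

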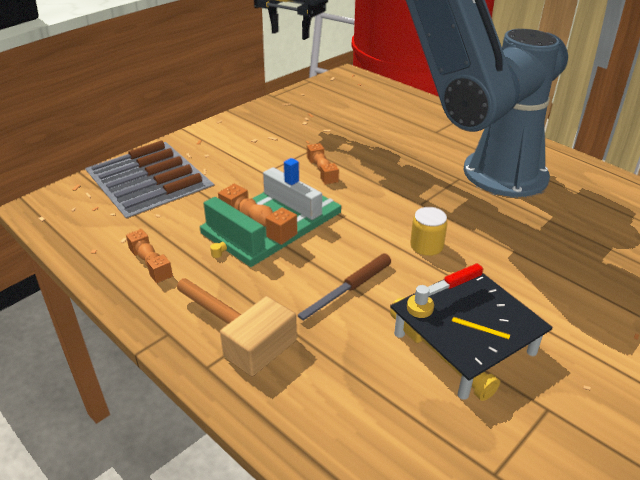

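```bash
cat > h.py <<'E'
import numpy as np, cv2
from rig import robot,camera,camera_info
def world(uv,z,cam):
    c=camera_info(cam); K=c["camera_matrix"]; R=cv2.Rodrigues(c["rvec"])[0]; t=c["tvec"]
    p=cv2.undistortPoints(np.float64(uv).reshape(-1,1,2),K,c["dist"])[:,0]
    d=np.c_[p,np.ones(len(p))]@R; o=-R.T@t
    return (o+d*((z-o[2])/d[:,2])[:,None])
def pix(P,cam):
    c=camera_info(cam); return cv2.projectPoints(np.float64(P).reshape(-1,1,3),c["rvec"],c["tvec"],c["camera_matrix"],c["dist"])[0][:,0]
def blob(im,lo,hi,box=None):
    h=cv2.cvtColor(im,cv2.COLOR_RGB2HSV); m=cv2.inRange(h,lo,hi)
    if box: k=np.zeros_like(m); x0,y0,x1,y1=box; k[y0:y1,x0:x1]=1; m=m*k
    cs=cv2.findContours(m,cv2.RETR_EXTERNAL,cv2.CHAIN_APPROX_NONE)[0]
    return max(cs,key=cv2.contourArea)[:,0].astype(float)
C={"red":((0,200,90),(6,255,255)),"red2":((174,180,90),(180,255,255)),"yel":((22,180,120),(32,255,255)),"blue":((100,150,60),(125,255,255)),"green":((65,80,40),(90,255,255)),"steel":((0,0,140),(180,30,235))}
def rect(w):
    (c,s,a)=cv2.minAreaRect(np.float32(w[:,:2]*1000)); b=cv2.boxPoints((c,s,a)); return np.round(b,1),np.round(c,1),np.round(s,1),a
E
python3 - <<'E'
from h import *
im=cv2.imread("pics/top0.png")[:,:,::-1].copy()
for n,z,box in(("red",.107,(140,180,260,300)),("yel",.065,(160,225,212,250)),("blue",.125,(390,280,440,320)),("steel",.075,(370,280,455,320)),("green",.02,(360,205,460,345))):
    b=blob(im,*C[n],box); w=world(b,z,"top"); print(n,len(b),b.mean(0),*rect(w))
    l=cv2.fitLine(np.float32(w[:,:2]),cv2.DIST_L2,0,.01,.01).ravel(); print(l)
# hub and plate corners
print("hub", world([[231,224]],.1,"top"))
print("plate",world([[177,192],[252,217],[220,295],[143,267]],.064,"top"))
print("fixedjaw top corners",world([[381,219],[451,228],[449,243],[380,236]],.075,"top"))
print("tin",world([[277,330]],.075,"top"),"mallet",world([[316,157]],.064,"top"),"gouge",world([[307,197],[297,287]],.01,"top"))
E
python3 - <<'E'
import cv2
im=cv2.imread("pics/top0.png")
a=cv2.resize(im[180:300,140:260],(400,400),interpolation=2);b=cv2.resize(im[205:345,350:490],(400,400),interpolation=2)
cv2.imwrite("pics/crop1.png",cv2.hconcat([a,b]))
E
```

```text
red 72 [211.44444444 258.94444444] [[463.9 194.1]
 [534.8 174.9]
 [539.9 193.7]
 [469.  212.9]] [501.9 193.9] [19.5 73.4] 74.8282470703125
[ 0.9647866  -0.26303387  0.50126404  0.19408438]
yel 88 [186.03409091 234.59090909] [[535.9 313.6]
 [565.2 223.8]
 [574.4 226.8]
 [545.1 316.6]] [555.2 270.2] [ 9.7 94.4] 18.11614418029785
[ 0.3105349  -0.950562    0.55486685  0.27114332]
blue 46 [413.80434783 298.26086957] [[ 460.5 -229.6]
 [ 463.4 -260.9]
 [ 488.8 -258.5]
 [ 485.9 -227.3]] [ 474.6 -244.1] [25.5 31.4] 5.3214640617370605
[ 0.48483232 -0.87460715  0.4741887  -0.24475455]
steel 238 [409.78571429 298.09243697] [[ 460.4 -174.7]
 [ 461.4 -322.6]
 [ 526.4 -322.1]
 [ 525.3 -174.2]] [ 493.4 -248.4] [ 64.9 147.9] 0.41119590401649475
[ 0.05865896 -0.9982781   0.4795949  -0.2453948 ]
green 184 [412.54347826 235.30978261] [[ 592.2 -166.8]
 [ 593.6 -334.8]
 [ 668.1 -334.2]
 [ 666.7 -166.1]] [ 630.1 -250.5] [ 74.5 168. ] 0.4893985390663147
[ 0.06571937 -0.99783814  0.63549083 -0.24727972]
hub [[0.58539927 0.16701488 0.1       ]]
plate [[0.65172293 0.31126037 0.064     ]
 [0.61651321 0.12964497 0.064     ]
 [0.43006874 0.17088514 0.064     ]
 [0.46849339 0.35270505 0.064     ]]
fixedjaw top corners [[ 0.64935218 -0.16311564  0.075     ]
 [ 0.65012939 -0.3222758   0.075     ]
 [ 0.61487738 -0.32064398  0.075     ]
 [ 0.60966953 -0.16522844  0.075     ]]
tin [[0.37131877 0.03304001 0.075     ]] mallet [[0.78140935 0.00404814 0.064     ]] gouge [[0.69788527 0.01442257 0.01      ]
 [0.47721508 0.00688692 0.01      ]]
```

View pics/crop1.png

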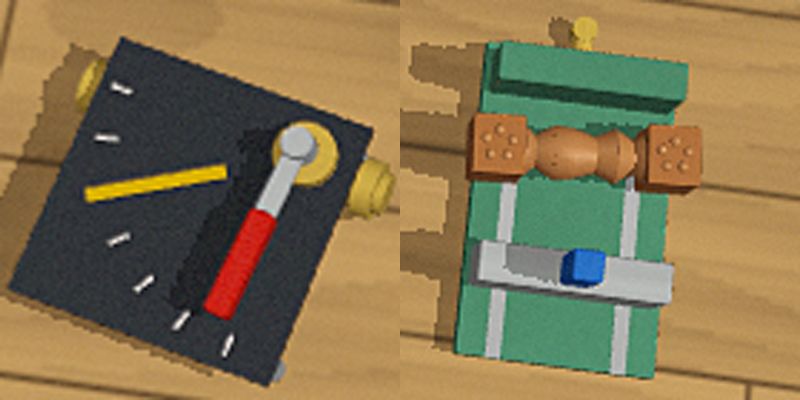

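```bash
python3 - <<'E'
from h import *
np.set_printoptions(precision=4,suppress=True)
for c in("top","scene"):
    i=camera_info(c);print(c,-cv2.Rodrigues(i["rvec"])[0].T@i["tvec"])
def e(n,a,z):
    w=world(a,z,"top"); d=w[0]-w[1]; print(n,w[:,:2].ravel(),"len",np.linalg.norm(d),"yaw",np.arctan2(-d[0],d[1]))
e("jaw front top",[[378.5,289],[446,297]],.075)
e("fix back top",[[385.7,219.7],[450.8,227.2]],.075)
e("fix front top",[[384.8,235],[450,243]],.075)
e("bed near",[[369.6,329.3],[439.3,337.3]],.02)
e("blank front top L",[[375.5,268],[396,267]],.068)
e("blank back top",[[376,245],[454,250]],.068)
im=cv2.imread("pics/top0.png")[:,:,::-1].copy(); b=blob(im,*C["blue"],(390,280,440,320))
h=cv2.cvtColor(im,cv2.COLOR_RGB2HSV)[286:308,404:424]; print(h[:,:,2])
E
```

```text
top [ 0.3473 -0.051   1.1483]
scene [1.2331 0.5656 0.7671]
jaw front top [ 0.49   -0.1751  0.4928 -0.324 ] len 0.14891283328927127 yaw 0.018946262686959345
fix back top [ 0.6492 -0.1739  0.6519 -0.3217] len 0.1478326809523398 yaw 0.018565170496658744
fix front top [ 0.6135 -0.1757  0.6152 -0.3229] len 0.14717697771480284 yaw 0.011760447667247048
bed near [ 0.4029 -0.1716  0.4069 -0.3305] len 0.1589617488420878 yaw 0.024711646376749496
blank front top L [ 0.5369 -0.1641  0.5455 -0.2093] len 0.04604845969387963 yaw 0.18675126773072745
blank back top [ 0.5894 -0.1593  0.6021 -0.3349] len 0.17603520508006154 yaw 0.07198100703817095
[[141 140 135 139 142 143 138 141 139 138 142 142 141 140 146 138 142 142
  138 143]
 [138 139 140 140 136 137 141 136 140 139 145 142 140 141 143 140 143 142
  143 141]
 [142 142 136 141 140 139 140 143 140 143 141 140 142 143 139 142 140 137
  140 144]
 [137 142 141 137 142 136 140 139 139 142 143 142 138 142 143 146 140 143
  139 143]
 [145 140 141 142 139 143 145 142 144 141 140 146 143 143 146 142 140 145
  145 142]
 [141 138 139 146 144 143 145 143 146 1
[... 706 characters left out ...]
 202 172
  188 181]
 [135 152  98  94  98  89 134 201 199 196 197 196 199 197 195 200 199 165
  188 180]
 [139 150 102  93  97  80 145 208 204 202 201 201 199 200 199 201 200 175
  191 181]
 [139 152  89  98  96  88 107 193 193 190 190 199 200 204 203 206 202 163
  189 186]
 [133 150  92  82  85  83  81  71  78  79 101 127 153 169 170 178 206 203
  191 186]
 [131 202 149  93  91  97  97  92  90  87  89  79  87  89  76 132 208 194
  189 185]
 [188 191 202 210 173 182 174 154 123 128  98  94 149 172 209 197 191 189
  187 187]
 [118 145 164 174 182 180 187 196 202 205 207 205 205 197 189 187 183 185
  186 183]
 [ 81  75  78  65  70  64  80 111 125 151 171 171 182 175 180 185 185 186
  188 188]]
```

```bash
cat >> h.py <<'E'
from scipy.spatial.transform import Rotation as Rr
def go(target,yaw):
    """shift (cm) in current tool axes to reach target; turn about tool x so tool y lies along +-(cos yaw, sin yaw)"""
    o=robot.get_obs(); R=Rr.from_quat(o["tool_rot"]).as_matrix()
    d=R.T@(np.array(target)-o["position"])*100
    a=np.arctan2(R[1,1],R[0,1]); t=(a-yaw+np.pi/2)%np.pi-np.pi/2
    print("t",o["time"],"pos",o["position"].round(4),"F",o["ft_force"].round(1),"w",round(o["grip_width"],4)); print("R",R.round(3).tolist()); print("shift cm",d.round(2),"turn",round(t,3),"q",o["q"].round(2))
E
python3 - <<'E'
from h import *
print(world([[415.9,297.4]],.125,"top"))
go([.475,-.2495,.17],np.pi/2+.019)
E
```

```text
[[ 0.47656787 -0.24893025  0.125     ]]
t 0.1 pos [ 0.1375 -0.609   0.2063] F [0.8 0.4 0.1] w 0.0871
R [[-0.0, 0.22, -0.976], [0.002, -0.975, -0.22], [-1.0, -0.002, -0.0]]
shift cm [  3.69 -27.63 -40.83] turn 0.203 q [-1.53  0.53  1.43 -0.    1.18 -0.18]
```

```bash
python3 -m inch '[[[0,-2,-3,0.1,1],[0,-2,-3,0.1,1],[0,-2,-3,0,1],[0,-2,-3,0,1],[0,-2,-3,0,1],[0,-2,-3,0,1],[0,-2,-3,0,1],[0,-2,-3,0,1]]]' 30; python3 -c "
from h import *
go([.475,-.2495,.17],np.pi/2+.019)"
```

```text
time: 0.77
position: [0.3693, -0.4358, 0.2016]
tool_rot: [-0.705, -0.0, 0.709, 0.003]
ft_force: [-0.0, -0.7, 0.5]
grip_width: 0.0866
t 0.7667 pos [ 0.3693 -0.4358  0.2016] F [-0.  -0.7  0.5] w 0.0866
R [[-0.005, -0.004, -1.0], [0.004, -1.0, 0.004], [-1.0, -0.004, 0.005]]
shift cm [  3.19 -18.65 -10.52] turn -0.023 q [-1.06  0.46  1.57 -0.    1.11  0.51]
```

```bash
python3 -m inch '[[[0,-3,-1.8,-0.02,1],[0,-3,-1.8,0,1],[0,-3,-1.8,0,1],[0,-3,-1.8,0,1],[0.5,-3,-1.5,0,1],[0.5,-2,-1,0,1],[0,0,0,0,1]]]'; python3 -c "
from h import *
go([.476,-.2495,.099],np.pi/2+.019)"
```

```text
time: 1.35
position: [0.4719, -0.2507, 0.1892]
tool_rot: [-0.705, -0.011, 0.709, -0.006]
ft_force: [0.2, -0.1, -0.3]
grip_width: 0.087
t 1.35 pos [ 0.4719 -0.2507  0.1892] F [ 0.2 -0.1 -0.3] w 0.087
R [[-0.005, 0.024, -1.0], [0.008, -1.0, -0.024], [-1.0, -0.008, 0.004]]
shift cm [ 9.01 -0.04 -0.45] turn 0.005 q [-0.7   0.43  1.67  0.    1.04  0.85]
```

```bash
python3 -m inch '[[[2.5,0,-0.4,0,1],[2.5,0,0,0,1],[2.5,0,0,0,1],[1.3,0,0,0,1],[0,0,0,0,1]]]'; python3 - <<'E'
from h import *
go([.476,-.2495,.099],np.pi/2+.019)
a=camera("top");b=camera("scene")
p=[cv2.resize(a[200:350,330:480],(400,400),interpolation=2),cv2.resize(b[100:280,180:360],(400,400),interpolation=2)]
cv2.imwrite("pics/g1.png",cv2.hconcat(p)[:,:,::-1])
E
```

```text
time: 1.77
position: [0.4776, -0.2505, 0.0992]
tool_rot: [-0.707, -0.012, 0.708, -0.01]
ft_force: [-0.1, 0.3, -0.4]
grip_width: 0.0871
t 1.7667 pos [ 0.4776 -0.2505  0.0992] F [-0.1  0.3 -0.4] w 0.0871
R [[-0.001, 0.03, -1.0], [0.003, -1.0, -0.03], [-1.0, -0.003, 0.001]]
shift cm [ 0.02 -0.11  0.15] turn 0.011 q [-0.69  0.57  1.74  0.    0.83  0.85]
```

View pics/g1.png

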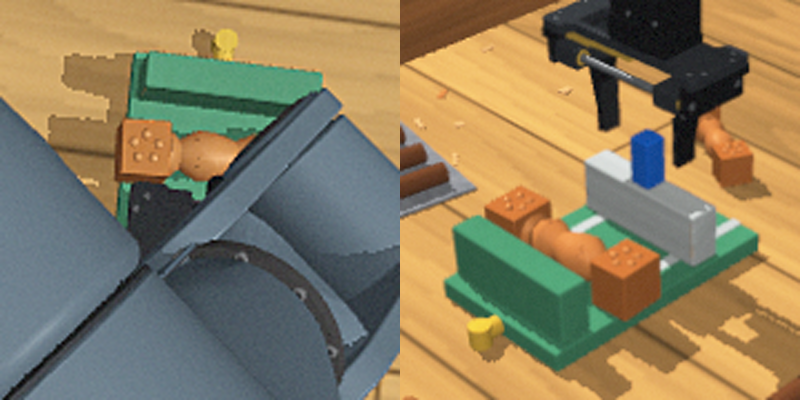

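```bash
python3 - <<'E'
from h import *
f=lambda P:((pix(P,"scene")-[180,100])*400/180).round()
print(f([[.4776,-.2505,.088],[.4776,-.2505+.0436,.088],[.4776,-.2505-.0436,.088],[.476,-.2495,.125],[.476,-.2495,.075],[.4776,-.2505,.157]]))
E
```

```text
[[247. 169.]
 [280. 186.]
 [215. 152.]
 [248. 134.]
 [249. 180.]
 [245. 104.]]
```

```bash
python3 - <<'E'
from h import *
R=np.array([[-0.0, 0.22, -0.976], [0.002, -0.975, -0.22], [-1.0, -0.002, -0.0]])
p=np.array([.1375,-.609,.2063])
print(pix([p+R@[.011,s*.0436,0] for s in(1,-1)]+[p+R@[.011,s*.0585,0] for s in(1,-1)]+[p+R@[-.059,0,0]],"scene").round())
im=cv2.imread("pics/scene0.png"); c=camera("scene")
def crop(a,x,y,w): return cv2.resize(a[y:y+w,x:x+w],(400,400),interpolation=2)
cv2.imwrite("pics/g2.png",cv2.hconcat([crop(im,240,0,100),crop(c[:,:,::-1],230,90,120)]))
E
```

```text
[[277.  42.]
 [304.  48.]
 [272.  41.]
 [309.  49.]
 [290.  19.]]
```

View pics/g2.png

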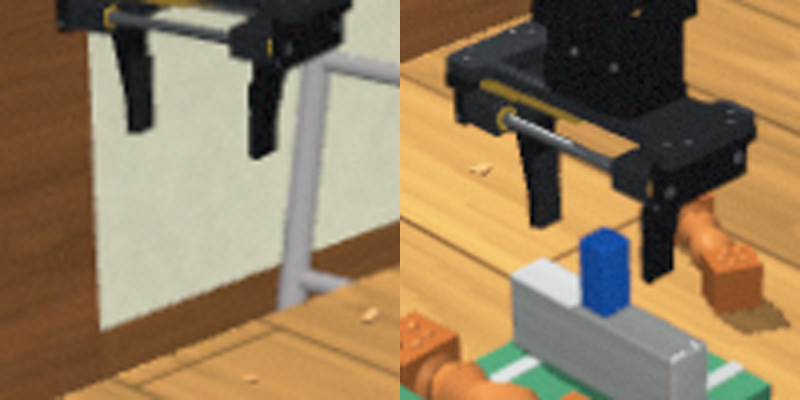

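```bash
python3 -m inch '[[[0,0,0,0,0.2],[0,0,0,0,0.2],[0,0,0,0,0.2],[0,0,0,0,0.2],[0,0,0,0,0.2],[0,0,0,0,0.2]]]' 8; python3 - <<'E'
from h import *
go([.476,-.2495,.099],np.pi/2+.019)
c=camera("scene")
cv2.imwrite("pics/g3.png",cv2.resize(c[90:210,230:350],(480,480),interpolation=2)[:,:,::-1])
E
```

```text
time: 2.42
position: [0.482, -0.2554, 0.1075]
tool_rot: [0.711, 0.007, -0.703, 0.013]
ft_force: [-0.5, -0.3, -0.7]
grip_width: 0.0547
t 2.4167 pos [ 0.482  -0.2554  0.1075] F [-0.5 -0.3 -0.7] w 0.0547
R [[0.012, 0.029, -1.0], [-0.008, -1.0, -0.029], [-1.0, 0.008, -0.011]]
shift cm [ 0.84 -0.61  0.6 ] turn 0.01 q [-0.69  0.56  1.74  0.    0.83  0.85]
```

View pics/g3.png

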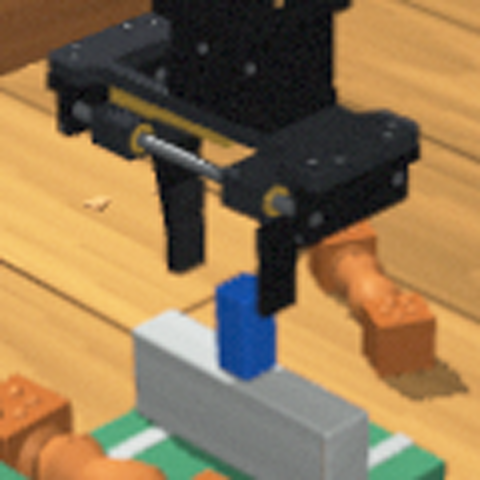

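```bash
python3 - <<'E'
from h import *
np.set_printoptions(precision=4,suppress=True)
for i in range(6):
    o=robot.get_obs(); print(o["time"],o["position"],o["tool_rot"],o["q"],o["grip_width"]); camera("scene")
E
```

```text
2.4667 [ 0.4821 -0.2553  0.1075] [ 0.7111  0.0073 -0.7029  0.013 ] [-0.6928  0.5578  1.7359  0.0019  0.8339  0.8481] 0.05109972709204161
2.5167 [ 0.482  -0.2553  0.1074] [ 0.711   0.0074 -0.703   0.0129] [-0.6928  0.5581  1.736   0.0019  0.8339  0.848 ] 0.04683231040929903
2.5667 [ 0.4818 -0.2552  0.1072] [ 0.7109  0.0074 -0.7032  0.0128] [-0.6928  0.5583  1.7361  0.0019  0.8339  0.8481] 0.04276290439249366
2.6167 [ 0.4818 -0.2551  0.1071] [ 0.7108  0.0075 -0.7032  0.0127] [-0.6928  0.5585  1.7362  0.0019  0.8339  0.8482] 0.03904434999562402
2.6667 [ 0.4818 -0.255   0.107 ] [ 0.7108  0.0076 -0.7033  0.0127] [-0.6928  0.5586  1.7363  0.0019  0.8339  0.8481] 0.03476507744899812
2.7167 [ 0.4815 -0.2533  0.1068] [ 0.7106  0.0083 -0.7034  0.0105] [-0.6922  0.5586  1.737   0.0056  0.8361  0.8483] 0.030803390854666303
```

```bash
python3 -m inch '[[[0,0,0,0,0.6],[0,0,0,0,0.6],[0.8,-0.3,0.3,0,0.6],[0.8,-0.2,0.3,0,0.6],[0.5,0,0,0,0.6]]]' 8; python3 - <<'E'
from h import *
c=camera("scene")
go([.476,-.2495,.09],np.pi/2+.019)
c=camera("scene")
cv2.imwrite("pics/g4.png",cv2.resize(c[90:210,230:350],(480,480),interpolation=2)[:,:,::-1])
E
```

```text
time: 3.18
position: [0.4756, -0.2459, 0.085]
tool_rot: [0.711, 0.009, -0.703, 0.01]
ft_force: [-0.2, 0.2, 0.2]
grip_width: 0.0493
t 3.2333 pos [ 0.4753 -0.2457  0.0842] F [-0.3  0.5 -0.8] w 0.0504
R [[0.01, 0.026, -1.0], [0.0, -1.0, -0.026], [-1.0, -0.0, -0.01]]
shift cm [-0.58  0.38 -0.07] turn 0.007 q [-0.69  0.59  1.77  0.01  0.77  0.85]
```

View pics/g4.png

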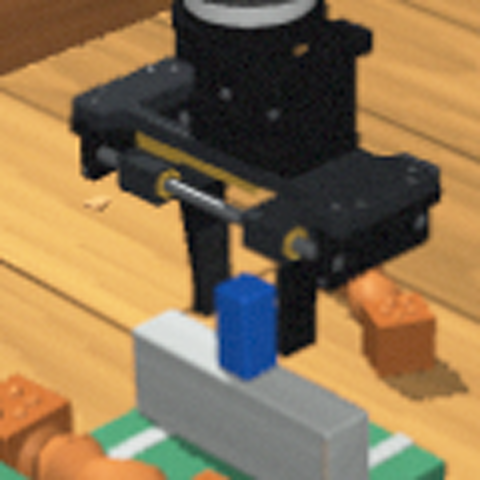

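```bash
python3 - <<'E'
from h import *
np.set_printoptions(precision=4,suppress=True)
print(pix([.4753,-.2457,.073],"scene"))
for z in(.073,.083,.093,.1): print(z,world([[292.9,173.4],[304.5,178.8],[281.3,168]],z,"scene")[:,:2].ravel())
c=camera("top"); cv2.imwrite("pics/t2.png",cv2.resize(c[180:360,330:510],(540,540),interpolation=2)[:,:,::-1])
E
```

```text
[[293.6323 182.5173]]
0.073 [ 0.4509 -0.2734  0.4489 -0.24    0.453  -0.3077]
0.083 [ 0.4622 -0.2613  0.4602 -0.2284  0.4642 -0.2952]
0.093 [ 0.4735 -0.2492  0.4715 -0.2168  0.4755 -0.2826]
0.1 [ 0.4814 -0.2408  0.4794 -0.2087  0.4833 -0.2738]
```

```bash
python3 -m inch '[[[0.3,0.3,-0.1,0,0.6],[0.2,0,0,0,0.6]]]' 8;python3 -m inch '[[[0.2,0,0,0,0.6],[0.2,0,0,0,0.6]]]' 8
```

```text
time: 3.5
position: [0.4782, -0.2504, 0.0805]
tool_rot: [0.712, 0.008, -0.702, 0.01]
ft_force: [0.2, 0.1, 0.3]
grip_width: 0.0519
time: 3.67
position: [0.4788, -0.2513, 0.0764]
tool_rot: [0.712, 0.008, -0.702, 0.01]
ft_force: [0.1, -0.3, -0.0]
grip_width: 0.0518
```

```bash
python3 -c "
from h import *
camera('scene');camera('scene')
go([.476,-.2495,.076],np.pi/2+.019)"
```

```text
t 3.7667 pos [ 0.4785 -0.2509  0.0761] F [-0.2 -0.3  0.2] w 0.052
R [[0.013, 0.026, -1.0], [-0.002, -1.0, -0.026], [-1.0, 0.003, -0.013]]
shift cm [ 0.01 -0.15  0.24] turn 0.007 q [-0.69  0.6   1.77  0.01  0.76  0.84]
```

```bash
python3 -m inch '[[[0.05,-0.1,0.2,0,0],[0.05,0,0,0,0],[0.05,0,0,0,0],[0.05,0,0,0,0],[0.05,0,0,0,0],[0,0,0,0,0],[0,0,0,0,0]]]' 30; python3 -c "
from h import *
camera('scene');camera('scene')
go([.476,-.2495,.076],np.pi/2+.019)"
```

```text
time: 4.35
position: [0.4763, -0.2496, 0.0737]
tool_rot: [0.712, 0.008, -0.702, 0.009]
ft_force: [-1.2, -0.4, 0.1]
grip_width: 0.0241
t 4.45 pos [ 0.4763 -0.2496  0.0737] F [ 0.6 -0.3 -0.3] w 0.024
R [[0.014, 0.024, -1.0], [-0.002, -1.0, -0.024], [-1.0, 0.002, -0.014]]
shift cm [-0.23 -0.01  0.02] turn 0.005 q [-0.69  0.61  1.78  0.01  0.75  0.84]
```

```bash
python3 -m inch '[[[0.02,0,-0.5,0,0],[0.02,0,-1,0,0],[0.02,0,-1,0,0],[0.02,0,-1,0,0],[0.02,0,-1,0,0]]]'
```

```text
time: 4.87
position: [0.52, -0.2492, 0.0737]
tool_rot: [0.709, 0.008, -0.705, 0.009]
ft_force: [-3.2, -1.3, 1.7]
grip_width: 0.0241
```

```bash
python3 -m inch '[[[0.02,0,-0.6,0,0],[0.02,0,-0.6,0,0]]]'; python3 -m inch '[[[0,0,-0.4,0,0],[0,0,-0.4,0,0]]]'
```

```text
time: 5.03
position: [0.5347, -0.2491, 0.0737]
tool_rot: [0.71, 0.008, -0.704, 0.01]
ft_force: [-3.7, -2.2, 4.4]
grip_width: 0.0238
time: 5.2
position: [0.5433, -0.249, 0.0737]
tool_rot: [0.709, 0.008, -0.705, 0.01]
ft_force: [-5.6, -2.3, 4.7]
grip_width: 0.0239
```

```bash
python3 -m inch '[[[0,0,-0.3,0,0],[0,0,-0.3,0,0]]]'; python3 -m inch '[[[0,0,-0.2,0,0]]]';python3 -m inch '[[[0,0,-0.2,0,0]]]'
```

```text
time: 5.37
position: [0.5489, -0.249, 0.0737]
tool_rot: [0.708, 0.008, -0.706, 0.01]
ft_force: [-5.6, -1.7, 3.8]
grip_width: 0.0239
time: 5.45
position: [0.5507, -0.2489, 0.0737]
tool_rot: [0.707, 0.008, -0.707, 0.01]
ft_force: [-5.4, -1.4, 4.4]
grip_width: 0.0237
time: 5.53
position: [0.5522, -0.2489, 0.0737]
tool_rot: [-0.707, -0.008, 0.707, -0.01]
ft_force: [-4.5, -2.0, 4.0]
grip_width: 0.0234
```

```bash
python3 -m inch '[[[0,0,-0.2,0,0]]]'; python3 -m inch '[[[0,0,-0.2,0,0]]]';python3 -m inch '[[[0,0,-0.2,0,0]]]'
```

```text
time: 5.62
position: [0.5538, -0.2489, 0.0737]
tool_rot: [-0.706, -0.008, 0.708, -0.01]
ft_force: [-4.3, -1.9, 4.4]
grip_width: 0.0238
time: 5.7
position: [0.5553, -0.2489, 0.0737]
tool_rot: [-0.706, -0.008, 0.708, -0.01]
ft_force: [-4.7, -1.7, 3.5]
grip_width: 0.024
time: 5.78
position: [0.5566, -0.2489, 0.0737]
tool_rot: [-0.705, -0.008, 0.709, -0.01]
ft_force: [-9.3, -2.5, 4.7]
grip_width: 0.0235
```

```bash
python3 -m inch '[[[0,0,-0.15,0,0]]]'; python3 -m inch '[[[0,0,-0.15,0,0]]]'
```

```text
time: 5.87
position: [0.5566, -0.2489, 0.0737]
tool_rot: [-0.704, -0.008, 0.71, -0.01]
ft_force: [-8.7, -2.6, 7.1]
grip_width: 0.0235
time: 5.95
position: [0.5564, -0.2489, 0.0737]
tool_rot: [-0.702, -0.009, 0.712, -0.01]
ft_force: [-6.9, -1.9, 5.5]
grip_width: 0.0235
```

```bash
python3 -m inch '[[[0,0,-0.4,0,0]]]'; python3 -m inch '[[[0,0,-0.5,0,0]]]'
```

```text
time: 6.03
position: [0.5564, -0.2488, 0.0736]
tool_rot: [-0.699, -0.009, 0.715, -0.01]
ft_force: [-14.8, -5.3, 10.6]
grip_width: 0.0239
time: 6.12
position: [0.5563, -0.2488, 0.0736]
tool_rot: [-0.695, -0.01, 0.719, -0.01]
ft_force: [-13.8, -4.6, 10.9]
grip_width: 0.0237
```

```bash
python3 -m inch '[[[0,0,-0.7,0,0]]]'; python3 - <<'E'
from h import *
c=camera("scene");cv2.imwrite("pics/g5.png",cv2.resize(c[130:280,180:360],(720,600),interpolation=2)[:,:,::-1])
go([.556,-.249,.0737],np.pi/2+.019)
E
```

```text
time: 6.2
position: [0.5564, -0.2487, 0.0735]
tool_rot: [-0.689, -0.012, 0.724, -0.011]
ft_force: [-20.8, -6.1, 12.5]
grip_width: 0.0237
t 6.25 pos [ 0.5564 -0.2487  0.0734] F [-18.1  -4.7  13.8] w 0.0239
R [[-0.051, 0.032, -0.998], [0.001, -0.999, -0.032], [-0.999, -0.002, 0.051]]
shift cm [-0.03  0.03  0.05] turn 0.013 q [-0.59  0.7   1.54 -0.03  0.95  0.97]
```

View pics/g5.png

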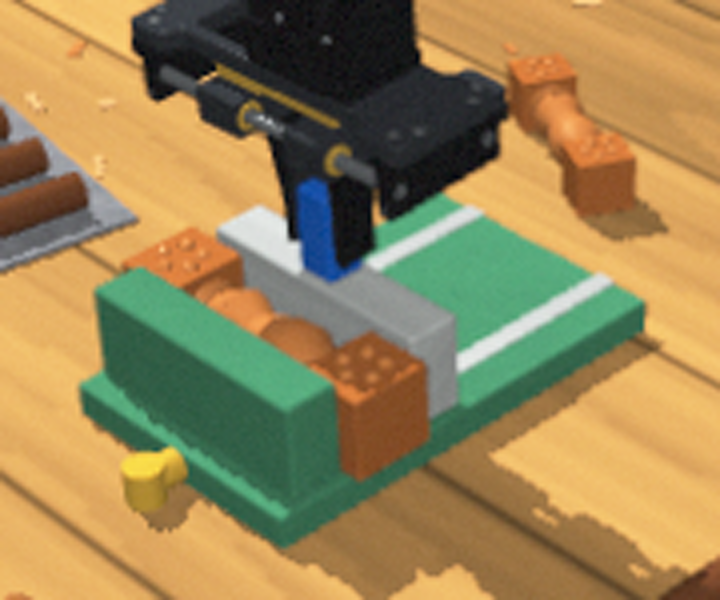

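```bash
python3 -m inch '[[[0,0,0,0,0],[0,0,0,0,0.8],[0,0,0,0,0.8],[0,0,0,0,0.8],[0,0,0,0,0.8],[0,0,0,0,0.8],[0,0,0,0,0.8]]]'; python3 -c "
from h import *
go([.556,-.249,.0737],np.pi/2+.019)"
```

```text
time: 6.83
position: [0.5599, -0.2473, 0.0724]
tool_rot: [-0.69, -0.013, 0.723, -0.011]
ft_force: [0.7, -0.7, 0.2]
grip_width: 0.0558
t 6.8333 pos [ 0.5599 -0.2473  0.0724] F [ 0.7 -0.7  0.2] w 0.0558
R [[-0.046, 0.034, -0.998], [0.002, -0.999, -0.034], [-0.999, -0.003, 0.046]]
shift cm [-0.11  0.16  0.4 ] turn 0.015 q [-0.59  0.7   1.54 -0.03  0.95  0.97]
```

```bash
python3 -m inch '[[[-3,0,0,0,0.8],[-3,0,0,0,0.8],[-3,0,0,0,0.6],[-3,0,0,0,0.6]]]'; python3 - <<'E'
from h import *
A=np.array([[.9648,-.3105],[-.263,.9506]]); s=np.linalg.solve(A,np.array([.5549-.5013,.2711-.1941])); piv=np.array([.5013,.1941])+s[0]*np.array([.9648,-.263]); print("pivot",piv)
a=2.876; g=piv+.095*np.array([np.cos(a),np.sin(a)]); print("grip",g,"hub top pix",pix([[*piv,.11]],"top"))
go([*g,.18],a-np.pi/2)
print("jaw now"); im=camera("top")
E
```

```text
time: 7.17
position: [0.561, -0.2435, 0.1868]
tool_rot: [-0.684, -0.018, 0.729, -0.007]
ft_force: [0.2, 0.2, 0.6]
grip_width: 0.0618
pivot [0.58774826 0.17053461]
grip [0.49607923 0.19547032] hub top pix [[228.8390994  221.63396315]]
t 7.1667 pos [ 0.561  -0.2435  0.1868] F [0.2 0.2 0.6] w 0.0618
R [[-0.064, 0.035, -0.997], [0.014, -0.999, -0.036], [-0.998, -0.016, 0.063]]
shift cm [  1.71 -44.08   4.86] turn 0.3 q [-0.58  0.56  1.44 -0.02  1.21  0.97]
jaw now
```

```bash
python3 -m inch '[[[0,-3.5,0.7,0,0.6],[0,-3.5,0.7,0,0.6],[0,-3.5,0.7,0,0.6],[0,-3.5,0.7,0,0.6],[0,-3.5,0.7,0,0.6],[0,-3.5,0.7,0.1,0.6],[0,-3.5,0.7,0.1,0.6],[0,-3.5,0.7,0.1,0.6]]]'; python3 - <<'E'
from h import *
go([.4961,.1955,.14],2.876-np.pi/2)
E
```

```text
time: 7.88
position: [0.5153, 0.0339, 0.2008]
tool_rot: [-0.689, 0.105, 0.711, 0.098]
ft_force: [-0.0, 0.3, -0.5]
grip_width: 0.0522
t 7.8833 pos [0.5153 0.0339 0.2008] F [-0.   0.3 -0.5] w 0.0522
R [[-0.032, -0.283, -0.958], [-0.004, -0.959, 0.284], [-0.999, 0.013, 0.03]]
shift cm [  6.07 -15.03   6.24] turn -0.022 q [-0.15  0.4   1.69 -0.01  1.08  1.72]
```

```bash
python3 -m inch '[[[0,-3,1.2,-0.02,0.6],[0,-3,1.2,0,0.6],[0,-3,1.2,0,0.6],[0.5,-3,1.2,0,0.6],[0.8,-2.5,1.2,0,0.6],[0,0,0,0,0.6]]]'; python3 - <<'E'
from h import *
camera("scene")
go([.4961,.1955,.12],2.876-np.pi/2)
E
```

```text
time: 8.38
position: [0.4939, 0.2045, 0.1881]
tool_rot: [-0.691, 0.094, 0.71, 0.092]
ft_force: [-0.6, -0.5, -0.0]
grip_width: 0.0523
t 8.4333 pos [0.4949 0.2027 0.1886] F [ 0.3 -0.5 -0.1] w 0.0525
R [[-0.026, -0.261, -0.965], [-0.002, -0.965, 0.261], [-1.0, 0.009, 0.024]]
shift cm [ 6.86  0.61 -0.48] turn 0.002 q [0.18 0.44 1.66 0.   1.07 2.01]
```

```bash
python3 -m inch '[[[0,0,0,-0.12,0.6],[0,0,0,-0.12,0.6],[0,0,0,-0.12,0.6],[0,0,0,-0.12,0.6],[0,0,0,-0.12,0.6],[0,0,0,-0.12,0.6],[0,0,0,-0.12,0.6],[0,0,0,-0.12,0.6]]]';python3 -m inch '[[[0,0,0,-0.12,0.6],[0,0,0,-0.12,0.6],[0,0,0,-0.12,0.6],[0,0,0,-0.12,0.6],[0,0,0,-0.12,0.6],[0,0,0,-0.12,0.6],[0,0,0,-0.12,0.6],[0,0,0,-0.12,0.6]]]';python3 -m inch '[[[0,0,0,-0.12,0.6],[0,0,0,-0.12,0.6],[0,0,0,-0.12,0.6],[0,0,0,-0.12,0.6],[0,0,0,-0.12,0.6],[0,0,0,-0.12,0.6],[0,0,0,-0.12,0.6],[0,0,0,-0.12,0.6]]]'; python3 - <<'E'
from h import *
go([.4961,.1955,.12],2.876-np.pi/2)
E
```

```text
time: 9.1
position: [0.4984, 0.1959, 0.1895]
tool_rot: [-0.652, -0.255, 0.667, -0.253]
ft_force: [0.2, -0.4, -0.3]
grip_width: 0.0524
time: 9.77
position: [0.5035, 0.1847, 0.1912]
tool_rot: [0.451, 0.541, -0.463, 0.537]
ft_force: [-0.4, -0.3, -0.1]
grip_width: 0.0522
time: 10.43
position: [0.5083, 0.1733, 0.1929]
tool_rot: [0.138, 0.695, -0.148, 0.69]
ft_force: [-0.4, 0.7, -0.4]
grip_width: 0.0517
t 10.4333 pos [0.5083 0.1733 0.1929] F [-0.4  0.7 -0.4] w 0.0517
R [[-0.009, 0.396, 0.918], [-0.013, 0.918, -0.396], [-1.0, -0.016, -0.003]]
shift cm [ 7.28  1.67 -1.98] turn -0.142 q [ 0.13  0.43  1.66 -0.01  1.06 -1.03]
```

Now tool y is the clockwise tangent and tool z points inward to the axis.

```bash
python3 -m inch '[[[1.5,0.8,-0.8,-0.1,0.6],[1.5,0.8,-0.8,-0.04,0.6],[1.5,0.4,-0.4,0,0.6],[0.5,0,0,0,0.6],[0,0,0,0,0.6]]]'; python3 - <<'E'
from h import *
go([.4961,.1955,.08],2.876-np.pi/2)
E
```

```text
time: 10.85
position: [0.5007, 0.1921, 0.1435]
tool_rot: [0.087, 0.701, -0.098, 0.701]
ft_force: [-0.3, 0.0, 0.4]
grip_width: 0.0522
t 10.85 pos [0.5007 0.1921 0.1435] F [-0.3  0.   0.4] w 0.0522
R [[-0.001, 0.26, 0.966], [-0.015, 0.966, -0.26], [-1.0, -0.014, 0.003]]
shift cm [ 6.35  0.3  -0.55] turn 0.003 q [ 0.17  0.5   1.71 -0.02  0.93 -1.13]
```

```bash
python3 -m inch '[[[1.5,0.2,-0.3,0,0.6],[1.5,0.1,-0.2,0,0.6],[1.3,0,0,0,0.6],[0,0,0,0,0.6]]]'; python3 - <<'E'
from h import *
c=camera("scene"); 
go([.4961,.1955,.07],2.876-np.pi/2)
c=camera("scene"); cv2.imwrite("pics/v1.png",cv2.resize(c[200:380,380:560],(540,540),interpolation=2)[:,:,::-1])
E
```

```text
time: 11.18
position: [0.5016, 0.1924, 0.1024]
tool_rot: [0.089, 0.698, -0.099, 0.704]
ft_force: [-1.0, -0.5, -0.2]
grip_width: 0.0522
t 11.2333 pos [0.5025 0.1926 0.1035] F [ 0.1 -0.9  0.3] w 0.0523
R [[0.009, 0.264, 0.965], [-0.015, 0.965, -0.264], [-1.0, -0.012, 0.013]]
shift cm [ 3.34  0.15 -0.74] turn -0.001 q [ 0.17  0.56  1.75 -0.02  0.83 -1.12]
```

View pics/v1.png

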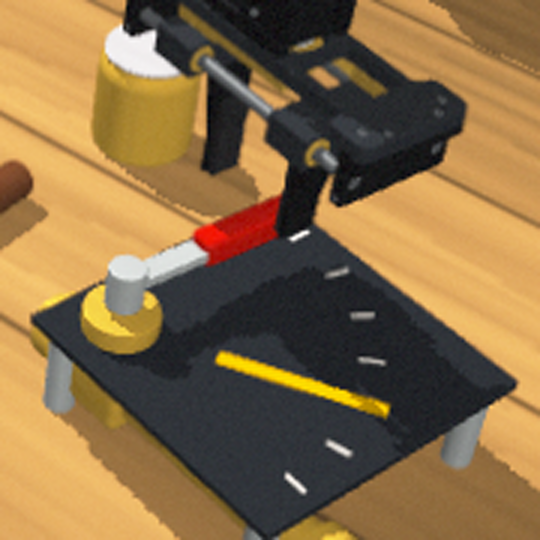

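```bash
python3 - <<'E'
from h import *
np.set_printoptions(precision=4,suppress=True)
for z in(.093,.103,.113,.123): print(z,world([[466.2,267.8]],z,"scene")[:,:2].ravel())
E
```

```text
0.093 [0.4786 0.1833]
0.103 [0.4898 0.1889]
0.113 [0.501  0.1946]
0.123 [0.5122 0.2003]
```

```bash
python3 -m inch '[[[1.2,0.1,-0.3,0,0.6],[1.2,0.1,-0.3,0,0.6],[0.6,0,-0.1,0,0.6],[0.3,0,0,0,0.6]]]'; python3 - <<'E'
from h import *
camera("scene")
go([.4961,.1955,.07],2.876-np.pi/2)
E
```

```text
time: 11.62
position: [0.5034, 0.1957, 0.0761]
tool_rot: [0.092, 0.692, -0.098, 0.71]
ft_force: [0.1, 0.3, 0.1]
grip_width: 0.052
t 11.6667 pos [0.5034 0.1956 0.0758] F [ 0.1 -0.3  0.2] w 0.0523
R [[0.024, 0.266, 0.964], [-0.012, 0.964, -0.265], [-1.0, -0.006, 0.026]]
shift cm [ 0.56 -0.2  -0.72] turn -0.003 q [ 0.17  0.6   1.77 -0.02  0.74 -1.11]
```

```bash
python3 -m inch '[[[0.3,-0.1,-0.4,0,0.6],[0.3,-0.1,-0.4,0,0],[0.05,0,-0.1,0,0],[0.05,0,0,0,0],[0.05,0,0,0,0],[0.05,0,0,0,0],[0.05,0,0,0,0],[0.05,0,0,0,0]]]' 25; python3 - <<'E'
from h import *
camera("scene");camera("scene")
go([.4961,.1955,.07],2.876-np.pi/2)
E
```

```text
time: 12.33
position: [0.4957, 0.1961, 0.0688]
tool_rot: [0.092, 0.69, -0.098, 0.711]
ft_force: [-2.3, -0.3, 7.3]
grip_width: 0.018
t 12.4333 pos [0.4957 0.1962 0.0689] F [-1.   0.9  4.4] w 0.0182
R [[0.029, 0.266, 0.964], [-0.011, 0.964, -0.266], [-1.0, -0.003, 0.031]]
shift cm [-0.11 -0.05  0.06] turn -0.004 q [ 0.18  0.61  1.8  -0.03  0.71 -1.11]
```

```bash
python3 -m inch '[[[0,0.95,0.05,0.1,0],[0,0.95,0.05,0.1,0],[0,0.95,0.05,0.1,0],[0,0.95,0.05,0.1,0]]]'; cat > lv.py <<'E'
from h import *
o=robot.get_obs(); p=o["position"][:2]-[.5877,.1705]; R=Rr.from_quat(o["tool_rot"]).as_matrix()
print("radius",np.hypot(*p),"ang by pos",np.arctan2(p[1],p[0]),"by tool",np.arctan2(R[1,1],R[0,1])+np.pi/2,"goal 1.886",o["position"],o["ft_force"],o["q"].round(2),R[2].round(3))
E
python3 lv.py
```

```text
time: 12.77
position: [0.5127, 0.2296, 0.069]
tool_rot: [0.234, 0.656, -0.236, 0.678]
ft_force: [1.8, 0.3, -1.0]
grip_width: 0.018
radius 0.09546107747743927 ang by pos 2.4737565683392577 by tool 2.463474006258676 goal 1.886 [0.51274744 0.22961794 0.06895323] [ 1.84274516  0.33508541 -0.97367584] [ 0.23  0.63  1.72 -0.03  0.76 -0.64] [-1.     0.007  0.031]
```

Tracks nicely. 0.58 rad to go.

```bash
python3 -m inch '[[[0,0.95,0.05,0.09,0],[0,0.95,0.05,0.1,0],[0,0.95,0.05,0.1,0],[0,0.95,0.05,0.1,0],[0,0.95,0.05,0.1,0]]]'; python3 lv.py
```

```text
time: 13.18
position: [0.5503, 0.2585, 0.0689]
tool_rot: [0.392, 0.576, -0.394, 0.599]
ft_force: [0.9, -1.0, 1.5]
grip_width: 0.0179
radius 0.09562685021584282 ang by pos 1.973129813613995 by tool 1.9628997367847854 goal 1.886 [0.55025572 0.25849103 0.06891505] [ 0.92038459 -1.00873787  1.49061154] [ 0.27  0.68  1.6  -0.04  0.84 -0.1 ] [-0.999  0.015  0.029]
```

```bash
python3 -m inch '[[[0,0.4,0,0.035,0],[0,0.4,0,0.04,0],[0,0,0,0,0]]]'; python3 lv.py; python3 - <<'E'
from h import *
c=camera("top"); cv2.imwrite("pics/v2.png",cv2.resize(c[180:300,140:260],(600,600),interpolation=2)[:,:,::-1])
E
```

```text
time: 13.43
position: [0.5586, 0.2616, 0.0689]
tool_rot: [0.414, 0.56, -0.417, 0.583]
ft_force: [2.2, -0.3, 0.5]
grip_width: 0.0179
radius 0.09559777906677754 ang by pos 1.880194033871142 by tool 1.8850204655728897 goal 1.886 [0.55859191 0.26155852 0.06888912] [ 2.20959288 -0.34023061  0.51065126] [ 0.27  0.69  1.57 -0.04  0.86 -0.02] [-0.999  0.015  0.029]
```

```bash
python3 -m inch '[[[0,0,0,0,0.6],[0,0,0,0,0.6],[0,0,0,0,0.6],[0,0,0,0,0.6],[0,0,0,0,0.6],[-1.5,0,0,0,0.6],[-3,0,0,0,0.6],[-3,0,0,0,0.6]]]'; python3 -m inch '[[[-3,0,0,0,0.6],[-3,0,0,0,0.6],[0,-1,-3.5,0,0.6],[0,-1,-3.5,0,0.6],[0,-1,-3.5,0,0.6]]]'; python3 - <<'E'
from h import *
go([.35,.45,.2],0)
c=camera("scene");cv2.imwrite("pics/v3.png",c[:,:,::-1])
b=blob(c,*C["red"],(380,200,580,400)); print(len(b),b.mean(0))
E
```

```text
time: 14.15
position: [0.5498, 0.2606, 0.1372]
tool_rot: [0.408, 0.565, -0.422, 0.58]
ft_force: [-0.8, 0.3, -0.8]
grip_width: 0.0518
time: 14.57
position: [0.4962, 0.3506, 0.2052]
tool_rot: [0.416, 0.559, -0.42, 0.582]
ft_force: [-0.1, 1.1, -0.0]
grip_width: 0.0519
t 14.5667 pos [0.4962 0.3506 0.2052] F [-0.1  1.1 -0. ] w 0.0519
R [[0.023, 0.953, 0.301], [-0.024, 0.301, -0.953], [-0.999, 0.014, 0.03]]
shift cm [ -0.06 -10.95 -13.89] turn 0.306 q [ 0.45  0.5   1.48 -0.03  1.14  0.16]
108 [474.5        309.50925926]
```

```bash
python3 -m inch '[[[0,-2.5,-3.5,0,0.6],[0,-2.5,-3.5,0,0.6],[0,-2.5,-3.5,0,0.6],[0,-2.5,-3.5,0,0.6],[0,-2,-3,0,0.6]]]'; python3 - <<'E'
from h import *
np.set_printoptions(precision=4,suppress=True)
c=camera("top")
r=blob(c,*C["red"],(140,180,260,300)); w=world(r,.107,"top"); l=cv2.fitLine(np.float32(w[:,:2]),cv2.DIST_L2,0,.01,.01).ravel(); print("red",rect(w),l,np.arctan2(l[1],l[0])%np.pi)
try:
    y=blob(c,*C["yel"],(150,215,182,255)); w=world(y,.065,"top"); print("yel",len(y),rect(w),w.mean(0))
except Exception as e: print(e)
s=camera("scene")
a=cv2.resize(c[180:300,140:260],(400,400),interpolation=2); b=cv2.resize(s[240:380,400:540],(400,400),interpolation=2)
d=cv2.resize(c[195:345,350:500],(400,200),interpolation=2) 
cv2.imwrite("pics/v4.png",cv2.hconcat([a,b])[:,:,::-1]); cv2.imwrite("pics/top9.png",c[:,:,::-1])
E
```

```text
time: 15.03
position: [0.3333, 0.4758, 0.1988]
tool_rot: [0.417, 0.56, -0.419, 0.581]
ft_force: [0.4, 0.3, -0.1]
grip_width: 0.0522
red (array([[538.7, 286.1],
       [561.2, 217.2],
       [578.8, 223. ],
       [556.3, 291.9]], dtype=float32), array([558.8, 254.5]), array([18.6, 72.5]), 18.084196090698242) [ 0.2904 -0.9569  0.5593  0.2547] 1.8654447
yel 34 (array([[536.3, 313.7],
       [542.9, 280.4],
       [552.1, 282.3],
       [545.4, 315.5]], dtype=float32), array([544.2, 298. ]), array([ 9.3, 33.9]), 11.352940559387207) [0.5442 0.3    0.065 ]
```

View pics/v4.png

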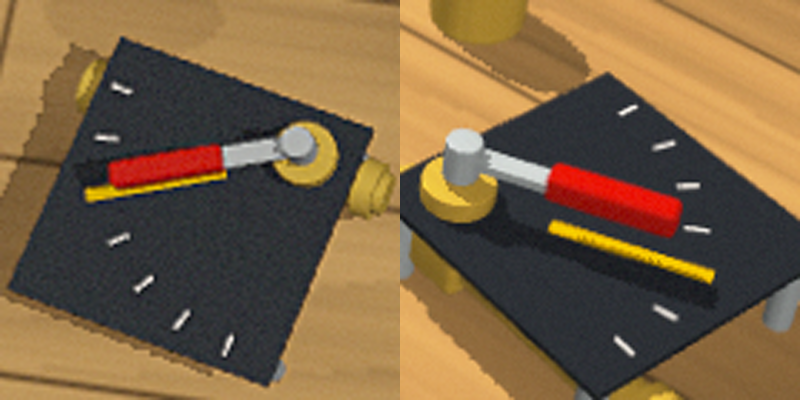

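```bash
python3 - <<'E'
from h import *
def ax(im,col,box,z,cam):
    h=cv2.cvtColor(im,cv2.COLOR_RGB2HSV); m=cv2.inRange(h,*C[col]); x0,y0,x1,y1=box
    k=np.zeros_like(m);k[y0:y1,x0:x1]=1; v,u=np.nonzero(m*k); w=world(np.c_[u,v],z,cam)[:,:2]
    c=w.mean(0); e=np.linalg.svd(w-c,full_matrices=False)[2][0]; r=np.array([.5877,.1705])
    print(cam,col,len(u),c.round(4),"axis",round(float(np.arctan2(e[1],e[0])%np.pi),4),"from pivot",round(float(np.arctan2(*(c-r)[::-1])),4))
L=lambda f:cv2.imread("pics/"+f)[:,:,::-1].copy()
ax(L("top0.png"),"yel",(160,225,212,250),.065,"top"); ax(L("scene0.png"),"yel",(445,312,515,345),.065,"scene")
ax(L("top0.png"),"red",(140,180,260,300),.107,"top"); ax(L("scene0.png"),"red",(430,255,500,300),.103,"scene")
n=L("top9.png"); ax(n,"red",(140,180,260,300),.107,"top")
s=camera("scene"); ax(s,"red",(430,240,560,340),.103,"scene");ax(s,"yel",(445,312,515,345),.065,"scene")
h=cv2.cvtColor(n,cv2.COLOR_RGB2HSV); 
# top face only: split by brightness
m=cv2.inRange(h,*C["red"]); print(np.histogram(h[:,:,2][m>0],10))
E
```

```text
top yel 175 [0.555  0.2707] axis 1.886 from pivot 1.8862
scene yel 275 [0.5568 0.2681] axis 1.8827 from pivot 1.8772
top red 295 [0.5018 0.194 ] axis 2.8703 from pivot 2.875
scene red 465 [0.5082 0.1965] axis 2.9218 from pivot 2.8257
top red 242 [0.5597 0.2543] axis 1.8734 from pivot 1.8927
scene red 625 [0.5662 0.2558] axis 1.8691 from pivot 1.8175
scene yel 275 [0.5567 0.2681] axis 1.8851 from pivot 1.878
(array([  1,   5,   8,   1,   0,   4,  10,  18, 103,  92]), array([ 99. , 110.1, 121.2, 132.3, 143.4, 154.5, 165.6, 176.7, 187.8,
       198.9, 210. ]))
```

```bash
python3 - <<'E'
from h import *
c=camera("top"); s=camera("scene"); o=cv2.imread("pics/top0.png")[:,:,::-1]
cv2.imwrite("pics/f.png",cv2.hconcat([cv2.resize(c[190:340,340:490],(400,400),interpolation=2),cv2.resize(s[140:280,180:320],(400,400),interpolation=2)])[:,:,::-1])
d=np.abs(c.astype(int)-o).max(2)>60
for n,b in dict(mallet=(280,125,400,190),gouge=(285,190,318,295),tin=(255,312,298,350)).items(): print(n,d[b[1]:b[3],b[0]:b[2]].sum())
E
```

```text
mallet 0
gouge 0
tin 0
```

View pics/f.png

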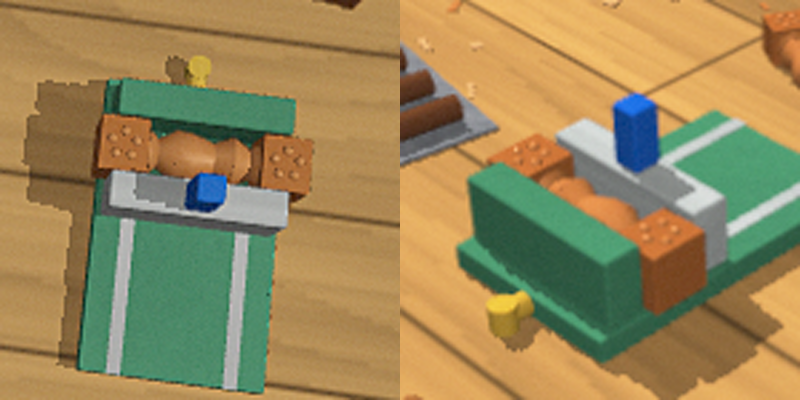

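The leg lies square and snug between the two jaws, the bystanders have not moved, and the arm is clear of everything.

```bash
python3 -c "
from rig import robot
print(robot.hand_in(), robot.get_obs()['time'])"
```

```text
the job is handed in; nothing more can be done
the job is handed in; nothing more can be done
```

The clamp is shut on the leg and the valve lever is over the yellow mark. I handed the job in at about 15 s, with the gripper clear of everything.

- **Clamp:** I gripped the blue post and slid the jaw about 80 mm, until it stalled against the leg at about 20 N of push, then let go. The last pictures show the largest leg lying square against both jaws, with the jaw still in place.
- **Valve:** I gripped the lever and turned it about 0.98 rad clockwise. The mark measures 1.886 rad in world yaw. The lever reads between 1.873 and 1.893 from the top camera and 1.880 to 1.885 from the tool pose, so it is over the mark to within roughly 0.01 rad.
- **Bystanders:** The picture difference over the mallet, gouge and tin regions was zero.

Some checks disagreed:

- **Fingertip height:** The fingertips appeared about 20 mm higher than the description said. The pictures and the missing contact agreed, so I corrected for it before gripping.
- **Tool tilt:** The tool tilted by up to about 0.06 rad around the final press. It did no visible harm.
- **Scene camera:** It read the lever as 1.869 rad by its axis. Its bearing of the lever from the pivot was 1.818 rad, which I discounted because it sees the side of the sleeve. The lever's starting position read about 0.05 rad low in the same way.

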